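Unload the heel mould and the arch-support form, and start the next cycle

ROBOT

A 7-joint arm with a two-finger parallel gripper is mounted at the origin on the work surface. World frame = base frame: x ahead of the robot, y to its left, z up, the work surface at z = 0. Lengths are in m, angles in rad, forces in N, time in s.
With the tool pointing down it reaches from about 0.35 to 0.9 m from the base axis. Payload 19.9 kg.
Tool frame: the origin (TCP) lies midway between the tips of the shut fingers; the grasp point (between the pads) lies 19 mm behind it; z points along the fingers, y is the line along which they close (so a half turn about z gives the same grasp; the last joint's range is limited). The gripper opens to 85 mm and grips with 20 to 120 N. Pads are 22 mm wide; open, the fingers measure 114 mm over their backs; the gripper's body (76 mm by 85 mm) begins 54 mm behind the grasp point. The pads swing forward as they close: fully open they stand 13 mm farther back than shut.
Start: joints at [-1.278, 0.417, -0.01, 1.614, 0.005, 1.111, -0.053], TCP at [0.205, 0.59, 0.231] pointing down, gripper open.
Joint ranges: [-2.81, 2.81], [-0.39, 2.02], [-1.27, 1.25], [0.06, 2.57], [-1.19, 4.33], [0.19, 2], [-2.82, 2.82]. Speed limits (rad/s): [1.89, 1.89, 2.39, 2.39, 3.01, 3.01, 3.01].

INTERFACE

Orientations are given as a 3x3 rotation matrix whose columns are the frame's x, y, z axes.
In Python, from workcell import get_obs, imaging, job gives the robot as it stands.
- The arm moves only by the shell command python3 -m crank 'ROWS' [FORCE]. ROWS is JSON, a list that holds one entry, the list of rows, each a list of 7 numbers: the turn, a rotation vector about the tool's x, y, z in degrees, then the shift along the tool's x, y, z in m, then the closure, from -1 (fully open) to 1 (shut). In form: [[[rx, ry, rz, x, y, z, fingers], ...]]. A call has exactly 10 rows; each row shifts and turns the commanded pose from where the row before left it, along the tool's axes as they then stand; what a row does not reach is not made up. A row lasts 1/12 s, in which the tool goes at most 41.7 mm and 7.16 degrees, less where a joint would pass 70% of its speed; a pose out of reach is approached as far as the arm can. A call is refused whole if a number of a shift passes 0.0417 or a number of a turn 7.16, either way. A call with a gripper value outside its range is refused whole. The fingers move at their own pace and stop on an object; FORCE is the grip in N (left out, the last holds). Time passes only in rows, so rows that do not move let the fingers close, or fill a call up. It gives the time, the measured TCP pose, the force, the opening and the grip force at its end, in the units of the state.
- get_obs(): the state, without advancing time (a new reading comes with each control period).
- imaging.camera(name): name is "scene" or "top" or "wrist"; returns a dict with "frame" (400x640x3 uint8, red, green, blue), "intrinsics" (3x3 intrinsics, pixels), "rvec" (rotation vector, rad) and "tvec" (3), from world to camera coordinates, as OpenCV has them. Camera axes: x right, y down, z forward; pixel columns grow to the right and rows downward; lengths in m; the calibration is good to about 2 mm. A picture is of the moment at which its call begins. There is no depth.
- job.job_done(): hands the job in; it is judged then, once.
The state is a dict: "time": time; "joint_pos": joint angles; "qvel": joint speeds; "joint_efforts": joint torques, N m; "eef_pos": TCP position; "tcp_rot": TCP orientation; "ft_force": force on the tool from outside, world axes, zero at the start; "torque": the same for the moment, N m; "gripper_width": finger opening in m; "grip_force": force on a finger pad.
Only numpy, scipy, OpenCV 4.12 (cv2) and the standard library are available. Lean on these libraries where they do the work, as an engineer would, in place of code of your own. Each camera call takes 0.05 s, during which the arm holds its last target. There are 200 camera calls.

TASK

Swing the mould's cover up and lift every moulded heel out into the green tray and every cork arch support out of the wooden forming block into the blue tray, each piece resting on the tray's floor, none on top of another or up on the rim. When all the pieces are in their trays, swing the cover fully shut and only then press the green start button all the way down. Leave the tin, the bottle and the jar beyond the trays where they stand.

Things in the scene. Friction and masses are not known exactly. Their poses are not given: they have to be found in the camera images.
- heel_mould: aluminium heel mould, fixed, at the robot's left or right: block 180 (x) x 184 (y) x 40 mm high with a hinged grey cover. Origin: centre of its underside; z up; its -x side, with the cover's handle, faces the robot. Four open cavities centred at x = +-42, y = +-43 mm, each 20 mm deep and 66 (x) x 52 (y) mm: 2 mm wider all round than a heel.
- cover (a joint): angle of the mould's cover: 0 = shut, flat on the mould; grows as the handle side swings up; 1.57 = upright; stop at 1.85. Stiff hinge: the cover stays at any angle; about 5 N at the handle lifts it, 1 N lowers it. The cover is a shell 184 mm wide, 25 mm high (top 68 mm above the table when shut), reaching from 35 to 215 mm from the hinge axis.
- cover_hinge (a point): middle of the cover's hinge axis (on the mould, 125 mm behind its centre, 45 mm above the table). The axis runs along the mould's y; the point's axes are those of the mould.
- cover_handle (a point): middle of the cover's red round bar handle: 12 mm thick, 110 mm long, parallel to the hinge axis, 42 mm beyond the cover's edge, with a 12 mm arm at either end. Moves with the cover: when shut it is 257 mm in front of the hinge axis and 12 mm above it (57 mm above the table). It can be pinched from above at any cover angle; the bar turns in the grip.
- form_block: wooden forming block, fixed to the table, open on top: 160 (x) x 176 (y) x 36 mm high. Origin: centre of its underside. Two cavities 12 mm deep, 124 (x) x 50 (y) mm, centred at y = +-43 mm. It stands on the other side from the mould.
- heel_tray: green steel tray for the heels, fixed to the table: outside 200 (x) x 160 (y) x 20 mm high, floor and walls 4 mm thick. Origin: centre of its underside.
- support_tray: blue plastic tray for the arch supports, fixed to the table: outside 200 (x) x 140 (y) x 20 mm high, floor and walls 4 mm thick. Origin: centre of its underside. The two trays stand side by side, either one on the left.
- start (a joint): travel of the start button: 0 = up, 0.007 m = fully down (takes 5 N, springs back).
- start_top (a point): centre of the top face of the green start button, 36 mm across, on a yellow housing fixed to the table beyond the trays; pressed straight down.
- heel0: dark brown moulded shoe heel with a black top: 62 (x) x 48 (y) x 38 mm high, about 90 g, flat end at -x (x = -31), rounded end at +x (x = +31), flat parallel sides at y = +-24. Origin: its middle, 19 mm above its underside; z up through the black top. Lies in a mould cavity, standing 18 mm out of it. May be absent.
- heel1: dark brown moulded shoe heel with a black top: 62 (x) x 48 (y) x 38 mm high, about 90 g, flat end at -x (x = -31), rounded end at +x (x = +31), flat parallel sides at y = +-24. Origin: its middle, 19 mm above its underside; z up through the black top. Lies in a mould cavity, standing 18 mm out of it. May be absent.
- heel2: dark brown moulded shoe heel with a black top: 62 (x) x 48 (y) x 38 mm high, about 90 g, flat end at -x (x = -31), rounded end at +x (x = +31), flat parallel sides at y = +-24. Origin: its middle, 19 mm above its underside; z up through the black top. Lies in a mould cavity, standing 18 mm out of it. May be absent.
- heel3: dark brown moulded shoe heel with a black top: 62 (x) x 48 (y) x 38 mm high, about 90 g, flat end at -x (x = -31), rounded end at +x (x = +31), flat parallel sides at y = +-24. Origin: its middle, 19 mm above its underside; z up through the black top. Lies in a mould cavity, standing 18 mm out of it. May be absent.
- support0: cork arch support with a blue patch on top: 120 (x) x 46 (y) x 26 mm high with rounded ends, about 70 g, flat parallel sides at y = +-23. Origin: its middle, 13 mm above its underside; z up through the patch. Lies in a cavity of the forming block, standing 14 mm out of it. May be absent.
- support1: cork arch support with a blue patch on top: 120 (x) x 46 (y) x 26 mm high with rounded ends, about 70 g, flat parallel sides at y = +-23. Origin: its middle, 13 mm above its underside; z up through the patch. Lies in a cavity of the forming block, standing 14 mm out of it. May be absent.
- glue_tin: red-labelled tin, 90 mm across, 110 mm high, a bystander beyond the trays; origin: centre of its underside.
- dye_bottle: small black bottle with a green cap, 44 mm across, 110 mm high, a bystander beyond the trays; origin: centre of its underside.
- tack_jar: amber jar with white lid, 64 mm across, 80 mm high, a bystander beyond the trays; origin: centre of its underside.

How it is judged:
By the outcome, as a careful person would: the job done as asked, in the order asked, and still so for the second after the job is handed in, with the robot touching nothing.
Of heel0, heel1, heel2, heel3 only 3 to 4 are there at a start; the rules pass over those that are not, and their reading is None.
Of support0, support1 only 1 to 2 are there at a start; the rules pass over those that are not, and their reading is None.
At some moment in a run one of heel0, heel1, heel2, heel3, support0, support1 may be knocked a few centimetres aside while the robot is not near it.
Once in a run the grip may slacken for a moment while it holds something.
It also fails if it takes over 210 s, if anything falls off the work surface, if the arm or the gripper's body presses on something with over 40 N, if the wrist force passes 120 N, or if a joint passes its speed limit or range.

## Working session

There is one attempt and no reset: what is moved stays moved. The work goes in short steps, Python scripts to look and compute and a shell command to move; the robot and the scene stay as the last step left them, time stands still between calls to the robot, and variables do not carry over. Pictures are saved under pics/ and viewed, at most 14 in all, crops included, and the job is handed in when it is done.

```bash
ls; mkdir -p pics; cat > h.py <<'E'
import numpy as np,cv2
from workcell import get_obs,imaging,job
def cam(n):
    c=imaging.camera(n); c['R']=cv2.Rodrigues(np.array(c['rvec'],float))[0]; c['t']=np.array(c['tvec'],float).ravel(); c['K']=np.array(c['intrinsics'],float); return c
def save(c,f): cv2.imwrite('pics/'+f,cv2.cvtColor(c['frame'],cv2.COLOR_RGB2BGR))
def ray(c,uv,z):
    uv=np.atleast_2d(np.array(uv,float)); d=np.c_[uv,np.ones(len(uv))]@np.linalg.inv(c['K']).T@c['R']
    o=-c['R'].T@c['t']; return o+d*((z-o[2])/d[:,2])[:,None]
def proj(c,p): 
    q=np.atleast_2d(p)@c['R'].T+c['t']; q=q@c['K'].T; return q[:,:2]/q[:,2:]
E
python3 - <<'E'
from h import *
for n in('scene','top'):
    c=cam(n); save(c,n+'0.png'); print(n,-c['R'].T@c['t'],c['R'][2])
o=get_obs();print({k:np.round(v,3).tolist() for k,v in o.items()})
E
```

```text
pics
scene [1.26459999 0.01835474 0.61687655] [-0.77376195 -0.00798855 -0.6334261 ]
top [ 0.46640907 -0.01781207  1.13902284] [ 0.09929401  0.01898964 -0.99487692]
{'time': 0.1, 'joint_pos': [-1.278, 0.418, -0.01, 1.614, 0.005, 1.111, -0.053], 'qvel': [0.001, -0.002, 0.001, -0.001, -0.001, 0.0, -0.001], 'joint_efforts': [0.0, -86.582, 0.68, -43.563, 0.019, 0.005, 0.0], 'eef_pos': [0.205, 0.59, 0.231], 'tcp_rot': [[-0.945, 0.328, -0.0], [0.328, 0.945, -0.001], [-0.0, -0.001, -1.0]], 'ft_force': [0.634, 0.452, -0.221], 'torque': [0.025, -0.033, 0.057], 'grip_force': 0.0, 'gripper_width': 0.085}
```

View pics/top0.png

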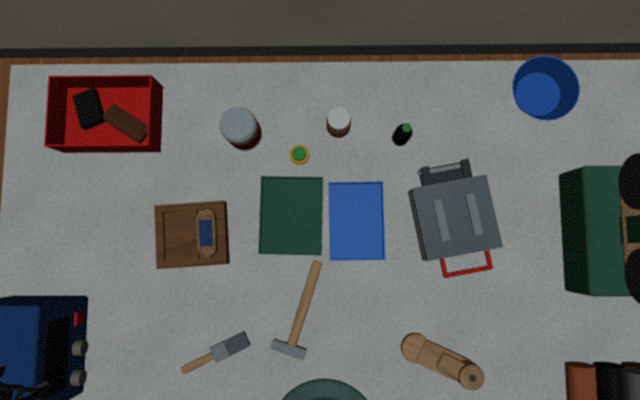

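View pics/scene0.png

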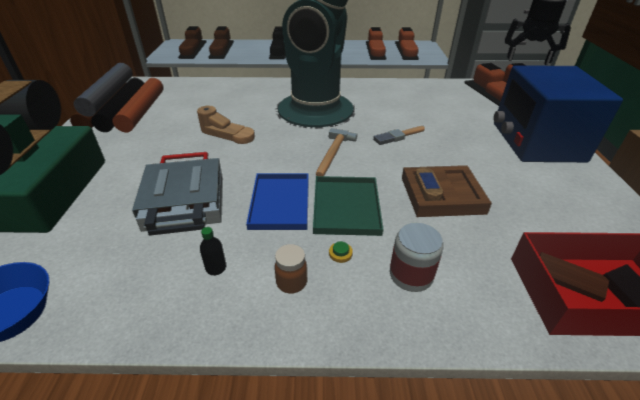

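The top view shows the mould on the right with its cover at about (455,217) and the red handle at (466,265). The trays are green at (291,215) and blue at (357,220), and the button is at (299,154). The forming block is at (191,235) and holds one support, with its patch at (206,232).

```bash
cat > meas.py <<'E'
from h import *
def blob(c,lo,hi,box,rank=0):
    hsv=cv2.cvtColor(c['frame'],cv2.COLOR_RGB2HSV); m=cv2.inRange(hsv,np.array(lo),np.array(hi))
    k=np.zeros_like(m);x0,y0,x1,y1=box;k[y0:y1,x0:x1]=255;m&=k
    cs=sorted(cv2.findContours(m,0,cv2.CHAIN_APPROX_NONE)[0],key=cv2.contourArea,reverse=True)
    return cs[rank][:,0,:].astype(float)
def rect(c,ct,z):
    P=ray(c,ct,z)[:,:2].astype(np.float32)*1000; (ctr,sz,a)=cv2.minAreaRect(P); return np.round(ctr,1),np.round(sz,1),round(a,1)
def tri(c1,u1,c2,u2):
    P1=c1['K']@np.c_[c1['R'],c1['t']];P2=c2['K']@np.c_[c2['R'],c2['t']]
    X=cv2.triangulatePoints(P1,P2,np.array(u1,float).reshape(2,1),np.array(u2,float).reshape(2,1)); return (X[:3]/X[3]).ravel()
E
python3 - <<'E'
from meas import *
t=cam('top');s=cam('scene')
B={'green':((60,80,20),(90,255,255),(250,165,330,265),(305,170,390,240)),
'blue':((100,120,60),(125,255,255),(325,165,395,270),(240,165,315,235)),
'btn':((45,100,60),(75,255,255),(285,140,315,170),(325,235,358,268)),
'block':((5,60,30),(25,255,255),(145,190,240,280),(395,160,495,220)),
'patch':((100,80,30),(130,255,255),(190,205,222,260),(410,165,450,200)),
'handle':((0,120,80),(8,255,255),(430,240,500,285),(150,145,215,165))}
Z={'green':.02,'blue':.02,'btn':.03,'block':.036,'patch':.05,'handle':.057}
for k,(lo,hi,bt,bs) in B.items():
    for n,c,b in(('t',t,bt),('s',s,bs)):
        ct=blob(c,lo,hi,b); print(k,n,rect(c,ct,Z[k]),ct.min(0),ct.max(0))
    if k in('btn','patch'):
        f=lambda c,b:cv2.minEnclosingCircle(blob(c,lo,hi,b).astype(np.float32))[0]
        print('tri',tri(t,f(t,bt),s,f(s,bs)))
for n,c,b in(('t',t,(400,150,505,262)),):
    hsv=cv2.cvtColor(c['frame'],cv2.COLOR_RGB2HSV);print(hsv[190,432],hsv[240,470],hsv[300,440])
print(proj(s,[[.205,.59,.231]]),proj(t,[[.205,.59,.231]]))
# corners of cover picked by eye
print(ray(t,[[409,192],[488,176],[501,246],[421,260]],.068))
for n,c,b in(('t',t,(395,150,520,290)),('s',s,(120,140,240,250))):
    x0,y0,x1,y1=b; cr=cv2.resize(c['frame'][y0:y1,x0:x1],(400,400) ,interpolation=cv2.INTER_CUBIC)
    globals()['i'+n]=cr
bl=t['frame'][190:280,145:240];bl=cv2.resize(bl,(400,379),interpolation=cv2.INTER_CUBIC)
cv2.imwrite('pics/cr.png',np.hstack([it,is_ if 0 else globals()['is']])[:,:,::-1])
E
```

```text
green t (array([542.6,  85.6]), array([156.1, 195.7]), 88.9) [259. 177.] [321. 254.]
green s (array([550.8,  84.9]), array([156.1, 211.6]), 88.7) [314. 177.] [381. 234.]
blue t (array([528.7, -81.5]), array([138.5, 195.3]), 90.0) [329. 182.] [384. 259.]
blue s (array([536.8, -81.1]), array([209.7, 138.3]), 0.8) [247. 174.] [307. 228.]
btn t (array([700.1,  63.9]), array([31.2, 30.7]), 0.2) [293. 147.] [305. 159.]
btn s (array([709.2,  64.2]), array([31.7, 32. ]), 88.7) [333. 242.] [348. 253.]
tri [0.7014511  0.06518076 0.02008528]
block t (array([493.5, 333.5]), array([157.9, 180.8]), 4.0) [155. 201.] [228. 268.]
block s (array([511.5, 329.7]), array([195.1, 188.5]), 3.9) [403. 166.] [490. 216.]
patch t (array([497.1, 293.5]), array([63.5, 31. ]), 4.3) [199. 220.] [212. 245.]
patch s (array([493.8, 292.1]), array([60.4, 29.6]), 3.8) [420. 173.] [438. 187.]
tri [0.49709552 0.29274649 0.05046874]
handle t (array([ 421.1, -342.7]), array([ 45.3, 119. ]), 11.0) [440. 250.] [491. 277.]
handle s (array([ 407.9, -345.8]), array([ 33.3, 117.6]), 10.8) [161. 152.] [206. 162.]
[97 39 85] [95 40 83] [ 72   9 142]
[[525.47231816  66.77852297]] [[ 29.62626481 375.63673388]]
[[ 0.59430277 -0.20734493  0.068     ]
 [ 0.63291238 -0.39973462  0.068     ]
 [ 0.4633966  -0.42425442  0.068     ]
 [ 0.43018584 -0.23268013  0.068     ]]
```

View pics/cr.png

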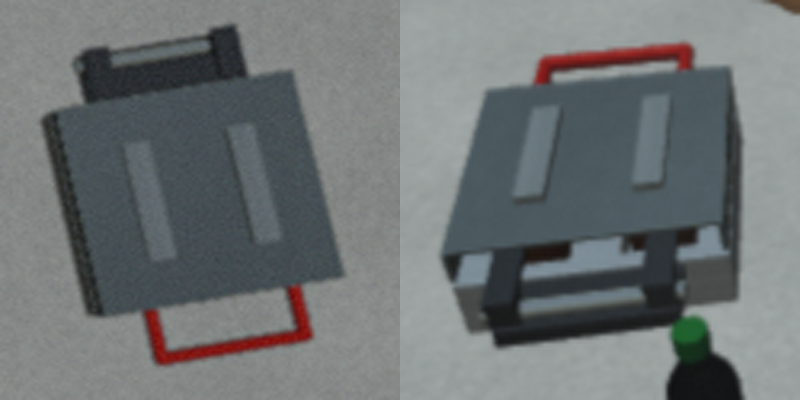

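```bash
python3 -m crank '[[[0,0,6.66,0,0,0,0],[0,0,6.66,0,0,0,0],[0,0,6.66,0,0,0,0],[0,0,6.66,0,0,0,0],[0,0,6.66,0,0,0,0],[0,0,6.66,0,0,0,0],[0,0,6.66,0,0,0,0],[0,0,6.66,0,0,0,0],[0,0,6.66,0,0,0,0],[0,0,0,0,0,0,0]]]' 40
python3 -m crank '[[[0,0,0,-0.0355,0.0111,-0.0047,0],[0,0,0,-0.0355,0.0111,-0.0047,0],[0,0,0,-0.0355,0.0111,-0.0047,0],[0,0,0,-0.0355,0.0111,-0.0047,0],[0,0,0,-0.0355,0.0111,-0.0047,0],[0,0,0,-0.0355,0.0111,-0.0047,0],[0,0,0,-0.0355,0.0111,-0.0047,0],[0,0,0,-0.0355,0.0111,-0.0047,0],[0,0,0,-0.0355,0.0111,-0.0047,0],[0,0,0,-0.0355,0.0111,-0.0047,0]]]'
python3 -m crank '[[[0,0,0,-0.0355,0.0111,-0.0047,0],[0,0,0,-0.0355,0.0111,-0.0047,0],[0,0,0,-0.0355,0.0111,-0.0047,0],[0,0,0,-0.0355,0.0111,-0.0047,0],[0,0,0,-0.0355,0.0111,-0.0047,0],[0,0,0,-0.0354,-0.0128,0.0025,0],[0,0,0,-0.0354,-0.0128,0.0025,0],[0,0,0,-0.0354,-0.0128,0.0025,0],[0,0,0,-0.0354,-0.0128,0.0025,0],[0,0,0,-0.0354,-0.0128,0.0025,0]]]'
python3 -m crank '[[[0,0,0,-0.0354,-0.0128,0.0025,0],[0,0,0,-0.0354,-0.0128,0.0025,0],[0,0,0,-0.0354,-0.0128,0.0025,0],[0,0,0,-0.0354,-0.0128,0.0025,0],[0,0,0,-0.0354,-0.0128,0.0025,0],[0,0,0,-0.0354,-0.0128,0.0025,0],[0,0,0,-0.0354,-0.0128,0.0025,0],[0,0,0,0,0,0,0],[0,0,0,0,0,0,0],[0,0,0,0,0,0,0]]]'
python3 - <<'E'
from meas import *
w=cam('wrist');save(w,'w1.png');print(-w['R'].T@w['t'],w['R'])
print(get_obs()['joint_pos'])
E
```

```text
time: 1.03
eef_pos: [0.2046, 0.5904, 0.2311]
tcp_rot: [[-0.184, 0.983, 0.0], [0.983, 0.184, -0.0], [-0.0, -0.0, -1.0]]
ft_force: [-0.8, 0.1, 0.2]
gripper_width: 0.0425
grip_force: 0.0
time: 1.87
eef_pos: [0.3815, 0.2612, 0.2786]
tcp_rot: [[-0.194, 0.981, 0.0], [0.981, 0.194, 0.0], [0.0, 0.0, -1.0]]
ft_force: [1.8, 0.6, -0.2]
gripper_width: 0.0429
grip_force: 0.0
time: 2.7
eef_pos: [0.4393, -0.0884, 0.2894]
tcp_rot: [[-0.194, 0.981, 0.001], [0.981, 0.194, 0.0], [0.0, 0.001, -1.0]]
ft_force: [1.2, 0.2, 0.5]
gripper_width: 0.043
grip_force: 0.0
time: 3.53
eef_pos: [0.3989, -0.3468, 0.2716]
tcp_rot: [[-0.192, 0.981, -0.001], [0.981, 0.192, 0.0], [0.0, -0.001, -1.0]]
ft_force: [0.8, 0.3, -0.3]
gripper_width: 0.0428
grip_force: 0.0
[ 0.38334784 -0.26603583  0.41353248] [[ 0.98121728  0.19289899 -0.00162363]
 [ 0.1831978  -0.92916789  0.32106947]
 [ 0.06042535 -0.31533636 -0.94705425]]
[-0.12085845  0.29910692  0.94375547  1.82817533 -0.26499583  1.14826782
  1.10619921]
```

View pics/w1.png

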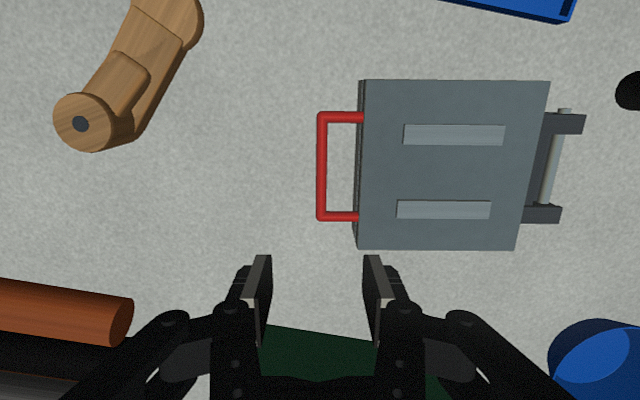

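The wrist view shows the handle bar at x≈322, rows 113 to 218, left of the grey cover, whose corners are (362,80), (551,82), (517,250) and (357,250).

```bash
python3 - <<'E'
from meas import *
w=cam('wrist')
print(proj(w,[get_obs()['eef_pos'],[.402,-.346,.057]]))
ct=blob(w,(0,120,80),(8,255,255),(300,90,370,240)); print(rect(w,ct,.057))
print(ray(w,[[322,117],[322,216]],.057)); print(ray(w,[[366,80],[551,81],[517,250],[359,249]],.068))
t=cam('top'); print(proj(t,[.402,-.346,.057]))
E
```

```text
[[317.58639563 268.5136698 ]
 [319.58756545 167.76636985]]
(array([ 421.9, -343.9]), array([ 47.7, 120.6]), 11.1)
[[ 0.39395079 -0.2930561   0.057     ]
 [ 0.41566535 -0.40035717  0.057     ]]
[[ 0.42845274 -0.24984614  0.068     ]
 [ 0.60414392 -0.2160895   0.068     ]
 [ 0.64099257 -0.39376643  0.068     ]
 [ 0.46402876 -0.42751388  0.068     ]]
[[467.57209609 271.6321047 ]]
```

```bash
python3 -m crank '[[[0,0,0,-0.001,0.006,0.038,0],[0,0,0,0,0,0.038,0],[0,0,0,0,0,0.038,0],[0,0,0,0,0,0.038,0],[0,0,0,0,0,0.038,0],[0,0,0,0,0,0.038,0],[0,0,0,0,0,0.003,0],[0,0,0,0,0,0,0.3],[0,0,0,0,0,0,0.8],[0,0,0,0,0,0,0.9]]]' 40
python3 -m crank '[[[0,0,0,0,0,0,1],[0,0,0,0,0,0,1],[0,0,0,0,0,0,1],[0,0,0,0,0,0,1],[0,0,0,0,0,0,1],[0,0,0,0,0,0,1],[0,0,0,0,0,0,1],[0,0,0,0,0,0,1],[0,0,0,0,0,0,1],[0,0,0,0,0,0,1]]]' 40
```

```text
time: 4.52
eef_pos: [0.4034, -0.3478, 0.043]
tcp_rot: [[-0.189, 0.982, -0.001], [0.982, 0.189, -0.001], [-0.001, -0.001, -1.0]]
ft_force: [-0.8, 3.1, 6.4]
gripper_width: 0.0102
grip_force: 39.3
time: 5.35
eef_pos: [0.4036, -0.3477, 0.043]
tcp_rot: [[-0.189, 0.982, -0.0], [0.982, 0.189, -0.001], [-0.001, -0.001, -1.0]]
ft_force: [-16.9, -2.4, 2.1]
gripper_width: 0.0102
grip_force: 39.2
```

```bash
python3 -m crank '[[[0,0,0,0,0.0019,-0.0218,1],[0,0,0,0,0.0038,-0.0216,1],[0,0,0,0,0.0056,-0.0212,1],[0,0,0,0,0.0074,-0.0206,1],[0,0,0,0,0.0091,-0.0199,1],[0,0,0,0,0.0108,-0.0191,1],[0,0,0,0,0.0123,-0.0181,1],[0,0,0,0,0.0138,-0.0170,1],[0,0,0,0,0.0152,-0.0157,1],[0,0,0,0,0.0165,-0.0144,1]]]'
python3 -m crank '[[[0,0,0,0,0.0177,-0.0129,1],[0,0,0,0,0.0187,-0.0114,1],[0,0,0,0,0.0196,-0.0098,1],[0,0,0,0,0.0204,-0.0081,1],[0,0,0,0,0.0210,-0.0063,1],[0,0,0,0,0.0214,-0.0045,1],[0,0,0,0,0.0217,-0.0027,1],[0,0,0,0,0.0219,-0.0008,1],[0,0,0,0,0.0219,0.0011,1],[0,0,0,0,0.0217,0.0029,1]]]'
python3 -m crank '[[[0,0,0,0,0,0,1],[0,0,0,0,0,0,1],[0,0,0,0,0,0,0.5],[0,0,0,0,0,0,0.2],[0,0,0,0,0,0,0],[0,0,0,0,0,0,0],[0,0,0,0,0,-0.02,0],[0,0,0,0,0,-0.03,0],[0,0,0,0,0,-0.03,0],[0,0,0,0,0,0,0]]]'
```

```text
time: 6.18
eef_pos: [0.4964, -0.3305, 0.2348]
tcp_rot: [[-0.186, 0.983, -0.002], [0.983, 0.186, -0.001], [-0.001, -0.002, -1.0]]
ft_force: [-26.5, -0.4, 21.0]
gripper_width: 0.0098
grip_force: 40.3
time: 7.02
eef_pos: [0.7025, -0.291, 0.2878]
tcp_rot: [[-0.188, 0.982, 0.004], [0.982, 0.188, -0.005], [-0.006, 0.003, -1.0]]
ft_force: [-1.6, -10.6, 4.2]
gripper_width: 0.0103
grip_force: 41.1
time: 7.85
eef_pos: [0.7024, -0.2903, 0.3695]
tcp_rot: [[-0.19, 0.982, 0.006], [0.982, 0.19, -0.004], [-0.005, 0.005, -1.0]]
ft_force: [-0.5, -0.7, 0.1]
gripper_width: 0.0428
grip_force: 0.0
```

```bash
python3 -m crank '[[[0,0,0,0,-0.0342,0,0],[0,0,0,0,-0.0342,0,0],[0,0,0,0,-0.0342,0,0],[0,0,0,0,-0.0342,0,0],[0,0,0,0,-0.0342,0,0],[0,0,-6.92,0,0,0,-0.45],[0,0,-6.92,0,0,0,-0.45],[0,0,-6.92,0,0,0,-0.45],[0,0,-6.92,0,0,0,-0.45],[0,0,-6.92,0,0,0,-0.45]]]'
python3 -m crank '[[[0,0,-6.92,0,0,0,-0.45],[0,0,-6.92,0,0,0,-0.45],[0,0,-6.92,0,0,0,-0.45],[0,0,-6.92,0,0,0,-0.45],[0,0,-6.92,0,0,0,-0.45],[0,0,-6.92,0,0,0,-0.45],[0,0,-6.92,0,0,0,-0.45],[0,0,-6.92,0,0,0,-0.45],[0,0,0,0,0,0,-0.45],[0,0,0,0,0,0,-0.45]]]'
python3 - <<'E'
from meas import *
w=cam('wrist');save(w,'w2.png');np.savez('w2.npz',**{k:w[k] for k in('frame','K','R','t')})
print(get_obs()['joint_pos'])
E
```

```text
time: 8.68
eef_pos: [0.5338, -0.3218, 0.3631]
tcp_rot: [[-0.718, 0.696, 0.0], [0.696, 0.718, -0.0], [-0.0, 0.0, -1.0]]
ft_force: [0.2, -0.0, 0.4]
gripper_width: 0.0618
grip_force: 0.0
time: 9.52
eef_pos: [0.5338, -0.322, 0.363]
tcp_rot: [[-0.983, -0.185, 0.0], [-0.185, 0.983, -0.0], [-0.0, -0.0, -1.0]]
ft_force: [-0.4, -0.1, -0.3]
gripper_width: 0.0621
grip_force: 0.0
[ 0.07319293  0.36555805  0.57531441  1.45670979 -0.19956746  1.37776385
  2.41253549]
```

View pics/w2.png

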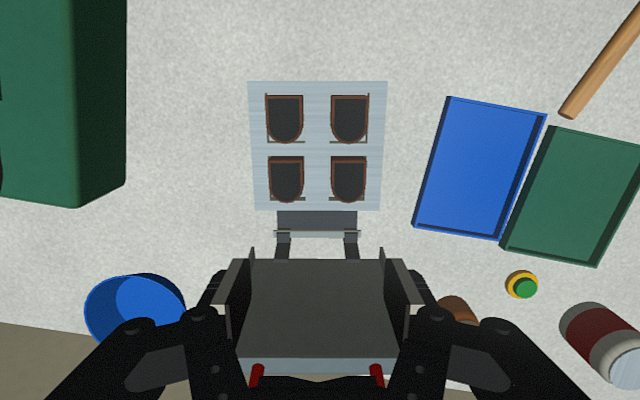

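The wrist view shows the open mould with four heels, black tops at (285,118), (350,118), (286,180) and (349,180). The cover stands upright and the trays are to the right.

```bash
cat > heels.py <<'E'
from meas import *
import sys
M=np.array([534.4,-321.5]);a=np.deg2rad(11.1);U=np.array([[np.cos(a),np.sin(a)],[-np.sin(a),np.cos(a)]])
def heels(w,box,z=.058):
    m=(w['frame'].max(2)<75).astype(np.uint8); k=np.zeros_like(m);k[box[1]:box[3],box[0]:box[2]]=1;m=cv2.morphologyEx(m&k,cv2.MORPH_OPEN,np.ones((4,4)))
    for ct in cv2.findContours(m,0,cv2.CHAIN_APPROX_NONE)[0]:
        if cv2.contourArea(ct)<400: continue
        r=rect(w,ct[:,0,:].astype(float),z); print(r, 'mould frame',np.round(U@(r[0]-M),1))
E
python3 - <<'E'
from heels import *
d=dict(np.load('w2.npz'));
heels(d,(250,85,385,208))
# block top corners by eye, z=.04
P=ray(d,[[247.5,82],[387.5,81],[381,210],[254.5,210.5]],.04);print(P[:,:2],P.mean(0))
E
```

```text
(array([ 566.7, -271.1]), array([52.8, 39.8]), 10.7) mould frame [41.4 43.2]
(array([ 583.6, -356.2]), array([54.3, 40.3]), 10.7) mould frame [ 41.6 -43.5]
(array([ 485.7, -287.7]), array([53.3, 39.8]), 10.7) mould frame [-41.3  42.5]
(array([ 501.6, -371.4]), array([53.3, 39.9]), 10.7) mould frame [-41.8 -42.7]
[[ 0.46294651 -0.42813426]
 [ 0.42788728 -0.24925607]
 [ 0.60310821 -0.21365874]
 [ 0.63848841 -0.39648204]] [ 0.53310761 -0.32188278  0.04      ]
```

```bash
python3 -m crank '[[[0,0,0,0.0205,0.0213,0.027,-0.45],[0,0,0,0.0205,0.0213,0.027,-0.45],[0,0,0,0,0,0.038,-0.45],[0,0,0,0,0,0.038,-0.45],[0,0,0,0,0,0.038,-0.45],[0,0,0,0,0,0.038,-0.45],[0,0,0,0,0,0.038,-0.45],[0,0,0,0,0,0.038,-0.45],[0,0,0,0,0,0.025,-0.45],[0,0,0,0,0,0.017,-0.45]]]' 80
python3 -m crank '[[[0,0,0,0,0,0,-0.45],[0,0,0,0,0,0,-0.1],[0,0,0,0,0,0,0.2],[0,0,0,0,0,0,0.4],[0,0,0,0,0,0,0.4],[0,0,0,0,0,0,0.4],[0,0,0,0,0,0,0.4],[0,0,0,0,0,0,0.4],[0,0,0,0,0,0,0.4],[0,0,0,0,0,0,0.4]]]' 80
```

```text
time: 10.4
eef_pos: [0.4846, -0.2873, 0.0359]
tcp_rot: [[-0.983, -0.185, -0.003], [-0.185, 0.983, 0.001], [0.003, 0.001, -1.0]]
ft_force: [0.5, -0.5, -1.8]
gripper_width: 0.0623
grip_force: 0.0
time: 11.23
eef_pos: [0.486, -0.2878, 0.039]
tcp_rot: [[-0.982, -0.189, 0.0], [-0.189, 0.982, -0.0], [-0.0, -0.0, -1.0]]
ft_force: [0.2, 2.0, 5.5]
gripper_width: 0.0464
grip_force: 82.6
```

```bash
python3 -m crank '[[[0,0,0,0,0,-0.036,0.4],[0,0,0,0,0,-0.037,0.4],[0,0,0,0,0,-0.037,0.4],[0,0,5.35,0,0,0,0.4],[0,0,5.35,0,0,0,0.4],[0,0,0,-0.001,0.0373,0,0.4],[0,0,0,-0.001,0.0373,0,0.4],[0,0,0,-0.001,0.0373,0,0.4],[0,0,0,-0.001,0.0373,0,0.4],[0,0,0,-0.001,0.0373,0,0.4]]]'
python3 -m crank '[[[0,0,0,-0.001,0.0373,0,0.4],[0,0,0,-0.001,0.0373,0,0.4],[0,0,0,-0.001,0.0373,0,0.4],[0,0,0,-0.001,0.0373,0,0.4],[0,0,0,-0.001,0.0373,0,0.4],[0,0,0,-0.002,0.0373,0,0.4],[0,0,0,0,0,0,0.4],[0,0,0,0,0,0.037,0.4],[0,0,0,0,0,0.037,0.4],[0,0,0,0,0,0.025,0.4]]]'
```

```text
time: 12.07
eef_pos: [0.4897, -0.0997, 0.1487]
tcp_rot: [[-1.0, -0.003, -0.0], [-0.003, 1.0, -0.0], [0.0, -0.0, -1.0]]
ft_force: [1.3, 0.5, -0.5]
gripper_width: 0.0461
grip_force: 83.3
time: 12.9
eef_pos: [0.4954, 0.1224, 0.0473]
tcp_rot: [[-1.0, -0.004, -0.001], [-0.004, 1.0, -0.001], [0.001, -0.001, -1.0]]
ft_force: [-0.8, 0.0, -1.5]
gripper_width: 0.0461
grip_force: 83.4
```

```bash
python3 -m crank '[[[0,0,0,0,0,0.012,0.4],[0,0,0,0,0,0.012,0.4],[0,0,0,0,0,0,0.4],[0,0,0,0,0,0,0],[0,0,0,0,0,0,-0.3],[0,0,0,0,0,0,-0.3],[0,0,0,0,0,-0.02,-0.3],[0,0,0,0,0,-0.04,-0.4],[0,0,0,0,0,-0.04,-0.45],[0,0,0,0,0,-0.04,-0.45]]]'
python3 -m crank '[[[0,0,0,-0.0063,-0.0357,0,-0.45],[0,0,0,-0.0063,-0.0357,0,-0.45],[0,0,0,-0.0063,-0.0357,0,-0.45],[0,0,0,-0.0063,-0.0357,0,-0.45],[0,0,0,-0.0063,-0.0357,0,-0.45],[0,0,0,-0.0063,-0.0357,0,-0.45],[0,0,0,-0.0063,-0.0357,0,-0.45],[0,0,0,-0.0063,-0.0357,0,-0.45],[0,0,0,-0.0063,-0.0357,0,-0.45],[0,0,0,-0.0063,-0.0357,0,-0.45]]]'
python3 -m crank '[[[0,0,0,-0.0063,-0.0357,0,-0.45],[0,0,-5.35,0,0,0,-0.45],[0,0,-5.35,0,0,0,-0.45],[0,0,0,0,0,0.01,-0.45],[0,0,0,0,0,0.035,-0.45],[0,0,0,0,0,0.035,-0.45],[0,0,0,0,0,0,-0.45],[0,0,0,0,0,0,-0.45],[0,0,0,0,0,0,-0.45],[0,0,0,0,0,0,-0.45]]]'
```

```text
time: 13.73
eef_pos: [0.4962, 0.1222, 0.1682]
tcp_rot: [[-1.0, -0.003, 0.001], [-0.003, 1.0, -0.0], [-0.001, -0.0, -1.0]]
ft_force: [0.5, 0.6, -0.7]
gripper_width: 0.0616
grip_force: 0.0
time: 14.57
eef_pos: [0.5609, -0.236, 0.1669]
tcp_rot: [[-1.0, -0.004, 0.002], [-0.004, 1.0, -0.0], [-0.002, -0.0, -1.0]]
ft_force: [0.2, 0.4, 0.3]
gripper_width: 0.0617
grip_force: 0.0
time: 15.4
eef_pos: [0.5681, -0.2704, 0.088]
tcp_rot: [[-0.982, -0.188, 0.003], [-0.188, 0.982, -0.001], [-0.002, -0.002, -1.0]]
ft_force: [0.3, -0.7, 0.5]
gripper_width: 0.0618
grip_force: 0.0
```

```bash
python3 -m crank '[[[0,0,0,0.001,0,0.03,-0.45],[0,0,0,0,0,0.019,-0.45],[0,0,0,0,0,0,-0.45],[0,0,0,0,0,0,-0.1],[0,0,0,0,0,0,0.2],[0,0,0,0,0,0,0.4],[0,0,0,0,0,0,0.4],[0,0,0,0,0,0,0.4],[0,0,0,0,0,0,0.4],[0,0,0,0,0,0,0.4]]]' 80
python3 -m crank '[[[0,0,0,0,0,-0.036,0.4],[0,0,0,0,0,-0.037,0.4],[0,0,0,0,0,-0.037,0.4],[0,0,5.35,0,0,0,0.4],[0,0,5.35,0,0,0,0.4],[0,0,0,-0.0019,0.0357,0,0.4],[0,0,0,-0.0019,0.0357,0,0.4],[0,0,0,-0.0019,0.0357,0,0.4],[0,0,0,-0.0019,0.0357,0,0.4],[0,0,0,-0.0019,0.0357,0,0.4]]]'
python3 -m crank '[[[0,0,0,-0.0019,0.0357,0,0.4],[0,0,0,-0.0019,0.0357,0,0.4],[0,0,0,-0.0019,0.0357,0,0.4],[0,0,0,-0.0019,0.0357,0,0.4],[0,0,0,-0.0019,0.0357,0,0.4],[0,0,0,-0.0019,0.0357,0,0.4],[0,0,0,0,0,0,0.4],[0,0,0,0,0,0.037,0.4],[0,0,0,0,0,0.037,0.4],[0,0,0,0,0,0.025,0.4]]]'
```

```text
time: 16.23
eef_pos: [0.5669, -0.2706, 0.0387]
tcp_rot: [[-0.982, -0.189, 0.002], [-0.189, 0.982, -0.001], [-0.002, -0.001, -1.0]]
ft_force: [-2.1, 0.2, 10.1]
gripper_width: 0.0463
grip_force: 83.3
time: 17.07
eef_pos: [0.575, -0.0899, 0.1479]
tcp_rot: [[-1.0, -0.003, 0.001], [-0.003, 1.0, 0.0], [-0.001, 0.0, -1.0]]
ft_force: [0.6, -0.3, -1.0]
gripper_width: 0.0462
grip_force: 92.8
time: 17.9
eef_pos: [0.585, 0.1228, 0.0462]
tcp_rot: [[-1.0, -0.004, -0.0], [-0.004, 1.0, -0.0], [0.0, -0.0, -1.0]]
ft_force: [-0.4, 0.3, -0.4]
gripper_width: 0.0459
grip_force: 92.8
```

```bash
python3 -m crank '[[[0,0,0,0,0,0.012,0.4],[0,0,0,0,0,0.012,0.4],[0,0,0,0,0,0,0.4],[0,0,0,0,0,0,0],[0,0,0,0,0,0,-0.3],[0,0,0,0,0,0,-0.3],[0,0,0,0,0,-0.02,-0.3],[0,0,0,0,0,-0.04,-0.4],[0,0,0,0,0,-0.04,-0.45],[0,0,0,0,0,-0.04,-0.45]]]'
python3 -m crank '[[[0,0,0,0.0066,-0.0379,0,-0.45],[0,0,0,0.0066,-0.0379,0,-0.45],[0,0,0,0.0066,-0.0379,0,-0.45],[0,0,0,0.0066,-0.0379,0,-0.45],[0,0,0,0.0066,-0.0379,0,-0.45],[0,0,0,0.0066,-0.0379,0,-0.45],[0,0,0,0.0066,-0.0379,0,-0.45],[0,0,0,0.0066,-0.0379,0,-0.45],[0,0,0,0.0066,-0.0379,0,-0.45],[0,0,0,0.0066,-0.0379,0,-0.45]]]'
python3 -m crank '[[[0,0,0,0.0066,-0.0379,0,-0.45],[0,0,0,0.0066,-0.0379,0,-0.45],[0,0,0,0.0066,-0.0379,0,-0.45],[0,0,-5.35,0,0,0,-0.45],[0,0,-5.35,0,0,0,-0.45],[0,0,0,0,0,0,-0.45],[0,0,0,0,0,0,-0.45],[0,0,0,0,0,0,-0.45],[0,0,0,0,0,0,-0.45],[0,0,0,0,0,0,-0.45]]]'
python3 - <<'E'
from heels import *
w=cam('wrist');t=cam('top')
cv2.imwrite('pics/a3.png',np.hstack([cv2.resize(w['frame'],(480,300)),cv2.resize(t['frame'][150:290,140:400],(320,300))])[:,:,::-1])
heels(t,(255,170,325,260),.042)
E
```

```text
time: 18.73
eef_pos: [0.5854, 0.1225, 0.1662]
tcp_rot: [[-1.0, -0.003, 0.0], [-0.003, 1.0, 0.0], [-0.0, 0.0, -1.0]]
ft_force: [-0.1, -0.1, 0.1]
gripper_width: 0.0621
grip_force: 0.0
time: 19.57
eef_pos: [0.5206, -0.2584, 0.1648]
tcp_rot: [[-1.0, -0.004, 0.002], [-0.004, 1.0, -0.0], [-0.002, -0.0, -1.0]]
ft_force: [0.4, 0.1, -0.2]
gripper_width: 0.0622
grip_force: 0.0
time: 20.4
eef_pos: [0.5017, -0.37, 0.1639]
tcp_rot: [[-0.982, -0.188, 0.0], [-0.188, 0.982, -0.0], [-0.0, -0.0, -1.0]]
ft_force: [0.3, -0.1, 0.6]
gripper_width: 0.0618
grip_force: 0.0
(array([536.4, 123.5]), array([159.7,  67.4]), 0.4) mould frame [ 87.6 436.3]
```

View pics/a3.png

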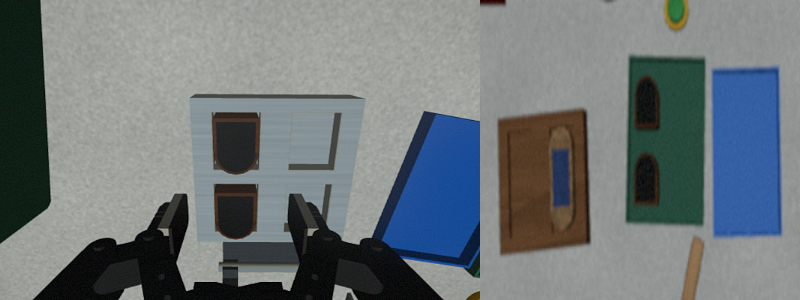

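```bash
python3 -m crank '[[[0,0,0,0,-0.001,0.035,-0.45],[0,0,0,0,0,0.035,-0.45],[0,0,0,0,0,0.033,-0.45],[0,0,0,0,0,0.022,-0.45],[0,0,0,0,0,0,-0.45],[0,0,0,0,0,0,-0.1],[0,0,0,0,0,0,0.2],[0,0,0,0,0,0,0.4],[0,0,0,0,0,0,0.4],[0,0,0,0,0,0,0.4]]]' 80
python3 -m crank '[[[0,0,0,0,0,0,0.4],[0,0,0,0,0,-0.036,0.4],[0,0,0,0,0,-0.037,0.4],[0,0,0,0,0,-0.037,0.4],[0,0,5.35,0,0,0,0.4],[0,0,5.35,0,0,0,0.4],[0,0,0,0.0003,0.0351,0,0.4],[0,0,0,0.0003,0.0351,0,0.4],[0,0,0,0.0003,0.0351,0,0.4],[0,0,0,0.0003,0.0351,0,0.4]]]'
python3 -m crank '[[[0,0,0,0.0003,0.0351,0,0.4],[0,0,0,0.0003,0.0351,0,0.4],[0,0,0,0.0003,0.0351,0,0.4],[0,0,0,0.0003,0.0351,0,0.4],[0,0,0,0.0003,0.0351,0,0.4],[0,0,0,0.0003,0.0351,0,0.4],[0,0,0,0.0003,0.0351,0,0.4],[0,0,0,0.0003,0.0351,0,0.4],[0,0,0,0,0,0,0.4],[0,0,0,0,0,0.03,0.4]]]'
```

```text
time: 21.33
eef_pos: [0.5018, -0.3712, 0.0389]
tcp_rot: [[-0.982, -0.189, 0.0], [-0.189, 0.982, -0.0], [-0.0, -0.0, -1.0]]
ft_force: [-0.1, 0.4, -1.2]
gripper_width: 0.0464
grip_force: 81.9
time: 22.17
eef_pos: [0.4996, -0.2294, 0.1487]
tcp_rot: [[-1.0, -0.003, 0.0], [-0.003, 1.0, 0.0], [-0.0, 0.0, -1.0]]
ft_force: [0.4, -0.5, -0.3]
gripper_width: 0.0457
grip_force: 91.4
time: 23.0
eef_pos: [0.4992, 0.0526, 0.1221]
tcp_rot: [[-1.0, -0.007, 0.007], [-0.007, 1.0, 0.003], [-0.007, 0.003, -1.0]]
ft_force: [1.7, -0.0, 0.8]
gripper_width: 0.0459
grip_force: 91.5
```

```bash
python3 -m crank '[[[0,0,0,0,0,0.035,0.4],[0,0,0,0,0,0.035,0.4],[0,0,0,0,0,0.012,0.4],[0,0,0,0,0,0.012,0.4],[0,0,0,0,0,0,0.4],[0,0,0,0,0,0,0],[0,0,0,0,0,0,-0.3],[0,0,0,0,0,0,-0.3],[0,0,0,0,0,-0.02,-0.3],[0,0,0,0,0,-0.04,-0.3]]]'
python3 -m crank '[[[0,0,0,0,0,-0.04,-0.45],[0,0,0,0,0,-0.04,-0.45],[0,0,0,-0.0078,-0.0369,0,-0.45],[0,0,0,-0.0078,-0.0369,0,-0.45],[0,0,0,-0.0078,-0.0369,0,-0.45],[0,0,0,-0.0078,-0.0369,0,-0.45],[0,0,0,-0.0078,-0.0369,0,-0.45],[0,0,0,-0.0078,-0.0369,0,-0.45],[0,0,0,-0.0078,-0.0369,0,-0.45],[0,0,0,-0.0078,-0.0369,0,-0.45]]]'
python3 -m crank '[[[0,0,0,-0.0078,-0.0369,0,-0.45],[0,0,0,-0.0078,-0.0369,0,-0.45],[0,0,0,-0.0078,-0.0369,0,-0.45],[0,0,-5.35,0,0,0,-0.45],[0,0,-5.35,0,0,0,-0.45],[0,0,0,0,0,0.035,-0.45],[0,0,0,0,0,0.035,-0.45],[0,0,0,0,0,0,-0.45],[0,0,0,0,0,0,-0.45],[0,0,0,0,0,0,-0.45]]]'
python3 - <<'E'
from heels import *
w=cam('wrist');save(w,'w4.png')
E
```

```text
time: 23.83
eef_pos: [0.4949, 0.0496, 0.0834]
tcp_rot: [[-1.0, -0.003, -0.004], [-0.003, 1.0, -0.002], [0.004, -0.002, -1.0]]
ft_force: [0.0, 1.1, 0.4]
gripper_width: 0.0552
grip_force: 0.0
time: 24.67
eef_pos: [0.5604, -0.2469, 0.1657]
tcp_rot: [[-1.0, -0.004, 0.001], [-0.004, 1.0, -0.0], [-0.001, -0.0, -1.0]]
ft_force: [0.2, 1.4, 1.4]
gripper_width: 0.062
grip_force: 0.0
time: 25.5
eef_pos: [0.5845, -0.3564, 0.0971]
tcp_rot: [[-0.982, -0.189, 0.002], [-0.189, 0.982, -0.001], [-0.001, -0.002, -1.0]]
ft_force: [-0.2, -0.2, 1.4]
gripper_width: 0.0619
grip_force: 0.0
```

View pics/w4.png

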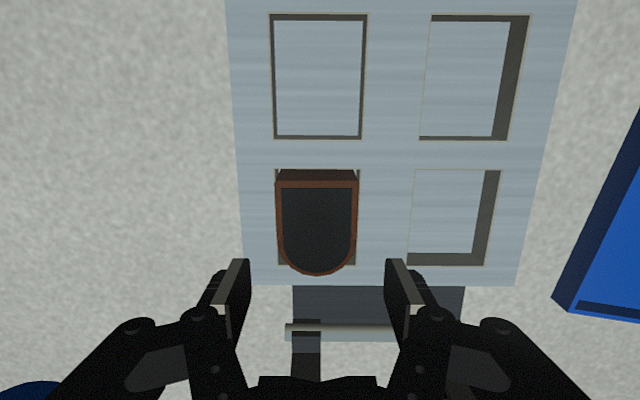

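Three cavities are empty and the last heel is at (316,225), centred between the fingers.

```bash
python3 -m crank '[[[0,0,0,0,0,0.035,-0.45],[0,0,0,0,0,0.023,-0.45],[0,0,0,0,0,0,-0.45],[0,0,0,0,0,0,-0.1],[0,0,0,0,0,0,0.2],[0,0,0,0,0,0,0.4],[0,0,0,0,0,0,0.4],[0,0,0,0,0,0,0.4],[0,0,0,0,0,0,0.4],[0,0,0,0,0,0,0.4]]]' 80
python3 -m crank '[[[0,0,0,0,0,-0.036,0.4],[0,0,0,0,0,-0.037,0.4],[0,0,0,0,0,-0.037,0.4],[0,0,5.35,0,0,0,0.4],[0,0,5.35,0,0,0,0.4],[0,0,0,-0.0004,0.0369,0,0.4],[0,0,0,-0.0004,0.0369,0,0.4],[0,0,0,-0.0004,0.0369,0,0.4],[0,0,0,-0.0004,0.0369,0,0.4],[0,0,0,-0.0004,0.0369,0,0.4]]]'
python3 -m crank '[[[0,0,0,-0.0004,0.0369,0,0.4],[0,0,0,-0.0004,0.0369,0,0.4],[0,0,0,-0.0004,0.0369,0,0.4],[0,0,0,-0.0004,0.0369,0,0.4],[0,0,0,-0.0004,0.0369,0,0.4],[0,0,0,-0.0004,0.0369,0,0.4],[0,0,0,0,0,0,0.4],[0,0,0,0,0,0.037,0.4],[0,0,0,0,0,0.037,0.4],[0,0,0,0,0,0.025,0.4]]]'
```

```text
time: 26.38
eef_pos: [0.5847, -0.3563, 0.0389]
tcp_rot: [[-0.982, -0.189, 0.002], [-0.189, 0.982, -0.001], [-0.002, -0.002, -1.0]]
ft_force: [-1.4, 0.9, 9.0]
gripper_width: 0.0461
grip_force: 83.1
time: 27.22
eef_pos: [0.5852, -0.1695, 0.1479]
tcp_rot: [[-1.0, -0.003, 0.001], [-0.003, 1.0, 0.0], [-0.001, 0.0, -1.0]]
ft_force: [1.6, 0.5, -1.0]
gripper_width: 0.046
grip_force: 88.3
time: 28.05
eef_pos: [0.5863, 0.0504, 0.0462]
tcp_rot: [[-1.0, -0.004, -0.0], [-0.004, 1.0, 0.0], [0.0, 0.0, -1.0]]
ft_force: [1.1, -0.1, -1.2]
gripper_width: 0.0462
grip_force: 88.3
```

```bash
python3 -m crank '[[[0,0,0,0,0,0.012,0.4],[0,0,0,0,0,0.012,0.4],[0,0,0,0,0,0,0.4],[0,0,0,0,0,0,0],[0,0,0,0,0,0,-0.3],[0,0,0,0,0,0,-0.3],[0,0,0,0,0,-0.02,-0.3],[0,0,0,0,0,-0.04,-0.4],[0,0,0,0,0,-0.04,-0.45],[0,0,0,0,0,-0.04,-0.45]]]'
python3 -m crank '[[[0,0,-4,0,0,0,-0.45],[0,0,0,0.014,0.0346,0,-0.45],[0,0,0,0.014,0.0346,0,-0.45],[0,0,0,0.014,0.0346,0,-0.45],[0,0,0,0.014,0.0346,0,-0.45],[0,0,0,0.014,0.0346,0,-0.45],[0,0,0,0.014,0.0346,0,-0.45],[0,0,0,0.014,0.0346,0,-0.45],[0,0,0,0,0,0,-0.45],[0,0,0,0,0,0,-0.45]]]'
python3 - <<'E'
from heels import *
w=cam('wrist');t=cam('top');save(w,'w5.png')
cv2.imwrite('pics/a5.png',np.hstack([cv2.resize(w['frame'],(480,300)),cv2.resize(t['frame'][150:290,140:400],(320,300))])[:,:,::-1])
ct=blob(w,(100,80,30),(130,255,255),(250,50,450,350));print(rect(w,ct,.05))
hsv=cv2.cvtColor(w['frame'],cv2.COLOR_RGB2HSV);x,y=ct.mean(0).astype(int);print(x,y,[hsv[y,x+d].tolist() for d in(-60,-40,-32,-27,-24,-20,0,20,24,27,32,40,60)])
E
```

```text
time: 28.88
eef_pos: [0.5866, 0.0499, 0.1662]
tcp_rot: [[-1.0, -0.003, 0.0], [-0.003, 1.0, -0.0], [-0.0, -0.0, -1.0]]
ft_force: [0.4, 0.4, 0.7]
gripper_width: 0.0617
grip_force: 0.0
time: 29.72
eef_pos: [0.4705, 0.2866, 0.1644]
tcp_rot: [[-0.997, -0.077, 0.001], [-0.077, 0.997, 0.001], [-0.001, 0.001, -1.0]]
ft_force: [-0.1, -0.3, -0.4]
gripper_width: 0.062
grip_force: 0.0
(array([496.6, 291.5]), array([65.4, 33.1]), 3.8)
320 224 [[47, 9, 206], [13, 136, 131], [14, 144, 129], [14, 127, 92], [17, 116, 170], [3, 44, 116], [111, 138, 124], [110, 142, 129], [17, 122, 150], [17, 129, 156], [13, 138, 135], [14, 141, 132], [14, 150, 131]]
```

View pics/a5.png

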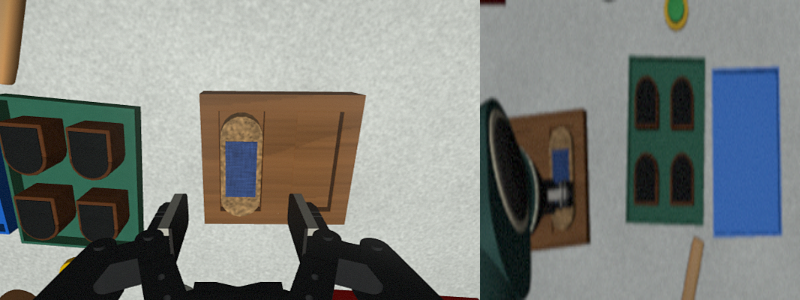

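The picture shows all four heels lying separately in the green tray and the support's patch centred in the block's right-hand cavity.

```bash
python3 -m crank '[[[0,0,0,-0.026,0.003,0.02,-0.45],[0,0,0,0,0,0.035,-0.45],[0,0,0,0,0,0.035,-0.45],[0,0,0,0,0,0.025,-0.45],[0,0,0,0,0,0.014,-0.45],[0,0,0,0,0,0,-0.45],[0,0,0,0,0,0,-0.1],[0,0,0,0,0,0,0.2],[0,0,0,0,0,0,0.45],[0,0,0,0,0,0,0.45]]]' 60
python3 -m crank '[[[0,0,0,0,0,0,0.45],[0,0,0,0,0,0,0.45],[0,0,0,0,0,-0.02,0.45],[0,0,0,0,0,-0.03,0.45],[0,0,0,0,0,-0.035,0.45],[0,0,0,0,0,-0.03,0.45],[0,0,4.4,0,0,0,0.45],[0,0,0,0,0,0,0.45],[0,0,0,0,0,0,0.45],[0,0,0,0,0,0,0.45]]]' 60
```

```text
time: 30.65
eef_pos: [0.4981, 0.2904, 0.0366]
tcp_rot: [[-0.997, -0.073, 0.003], [-0.073, 0.997, 0.002], [-0.003, 0.002, -1.0]]
ft_force: [0.0, 3.3, 10.9]
gripper_width: 0.0446
grip_force: 62.3
time: 31.48
eef_pos: [0.4966, 0.2891, 0.1491]
tcp_rot: [[-1.0, 0.001, -0.001], [0.001, 1.0, -0.001], [0.001, -0.001, -1.0]]
ft_force: [0.7, -0.3, -1.3]
gripper_width: 0.0447
grip_force: 64.7
```

```bash
python3 -m crank '[[[0,0,0,-0.0033,-0.037,0,0.45],[0,0,0,-0.0033,-0.037,0,0.45],[0,0,0,-0.0033,-0.037,0,0.45],[0,0,0,-0.0033,-0.037,0,0.45],[0,0,0,-0.0033,-0.037,0,0.45],[0,0,0,-0.0033,-0.037,0,0.45],[0,0,0,-0.0033,-0.037,0,0.45],[0,0,0,-0.0033,-0.037,0,0.45],[0,0,0,-0.0033,-0.037,0,0.45],[0,0,0,-0.0033,-0.037,0,0.45]]]'
python3 -m crank '[[[0,0,0,0,0,0,0.45],[0,0,0,0,0,0.03,0.45],[0,0,0,0,0,0.035,0.45],[0,0,0,0,0,0.035,0.45],[0,0,0,0,0,0.018,0.45],[0,0,0,0,0,0.01,0.45],[0,0,0,0,0,0,0.45],[0,0,0,0,0,0,0.45],[0,0,0,0,0,0,0.45],[0,0,0,0,0,0,0.45]]]'
```

```text
time: 32.32
eef_pos: [0.5281, -0.0826, 0.149]
tcp_rot: [[-1.0, 0.002, -0.001], [0.002, 1.0, -0.0], [0.001, -0.0, -1.0]]
ft_force: [0.1, -0.4, -0.3]
gripper_width: 0.0447
grip_force: 64.7
time: 33.15
eef_pos: [0.5296, -0.0807, 0.023]
tcp_rot: [[-1.0, 0.003, 0.002], [0.003, 1.0, -0.0], [-0.002, -0.0, -1.0]]
ft_force: [0.8, 0.6, -0.1]
gripper_width: 0.0441
grip_force: 64.7
```

```bash
python3 -m crank '[[[0,0,0,0,0,0.004,0.45],[0,0,0,0,0,0,0.45],[0,0,0,0,0,0,0.1],[0,0,0,0,0,0,-0.3],[0,0,0,0,0,0,-0.3],[0,0,0,0,0,0,-0.3],[0,0,0,0,0,-0.02,-0.3],[0,0,0,0,0,-0.034,-0.3],[0,0,0,0,0,-0.034,-0.3],[0,0,0,0,0,-0.034,-0.3]]]'
python3 -m crank '[[[0,0,0,0,0,-0.035,0],[0,0,0,0,0,-0.035,0],[0,0,0,0,0,-0.035,0],[0,0,0,0,0,-0.035,0],[0,0,0,0,0,-0.035,0],[0,0,0,0,0,-0.035,0],[0,0,0,0,0,-0.035,0],[0,0,0,0,0,0,0],[0,0,0,0,0,0,0],[0,0,0,0,0,0,0]]]'
python3 - <<'E'
from heels import *
w=cam('wrist');t=cam('top');s=cam('scene')
cv2.imwrite('pics/a6.png',np.vstack([np.hstack([cv2.resize(w['frame'],(400,250)),cv2.resize(t['frame'],(400,250))]),np.hstack([s['frame'][140:300,120:520],cv2.resize(t['frame'][160:270,240:400],(400,275))[:160]])])[:,:,::-1])
ct=blob(w,(0,120,80),(8,255,255),(150,250,500,400)); print(ct.min(0),ct.max(0))
ct=blob(t,(0,120,80),(8,255,255),(400,100,520,280)); print(ct.min(0),ct.max(0),rect(t,ct,.307))
E
```

```text
time: 33.98
eef_pos: [0.5283, -0.0809, 0.141]
tcp_rot: [[-1.0, 0.004, -0.001], [0.004, 1.0, -0.0], [0.001, -0.0, -1.0]]
ft_force: [0.2, -0.6, -0.0]
gripper_width: 0.0555
grip_force: 0.0
time: 34.82
eef_pos: [0.5285, -0.0806, 0.3843]
tcp_rot: [[-1.0, 0.004, -0.0], [0.004, 1.0, 0.0], [0.0, 0.0, -1.0]]
ft_force: [0.0, 0.1, -0.1]
gripper_width: 0.043
grip_force: 0.0
[486. 276.] [487. 277.]
[442. 114.] [502. 129.] (array([ 701.4, -287.8]), array([ 10.2, 117.2]), 10.6)
```

View pics/a6.png

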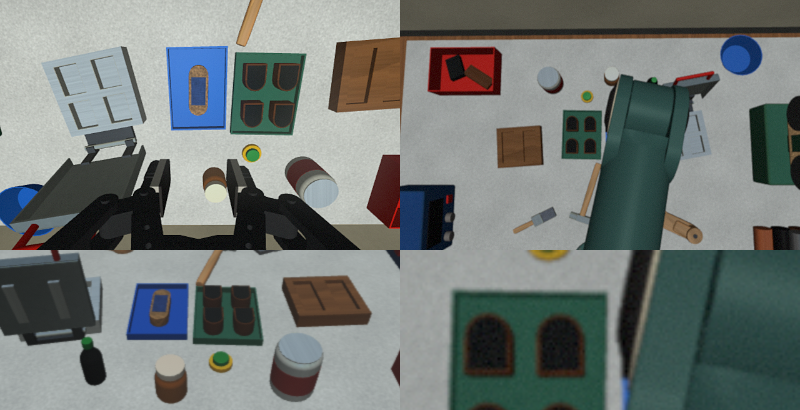

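All four heels lie on the green tray's floor and the support lies in the middle of the blue tray. Both moulds are empty and the cover is upright, so I go for the handle.

```bash
python3 -m crank '[[[0,0,6.57,0,0,0,0],[0,0,6.57,0,0,0,0],[0,0,6.57,0,0,0,0],[0,0,6.57,0,0,0,0],[0,0,6.57,0,0,0,0],[0,0,6.57,0,0,0,0],[0,0,6.57,0,0,0,0],[0,0,6.57,0,0,0,0],[0,0,6.57,0,0,0,0],[0,0,6.57,0,0,0,0]]]'
python3 -m crank '[[[0,0,6.57,0,0,0,0],[0,0,6.57,0,0,0,0],[0,0,0,-0.0298,0.0163,0,0],[0,0,0,-0.0298,0.0163,0,0],[0,0,0,-0.0298,0.0163,0,0],[0,0,0,-0.0298,0.0163,0,0],[0,0,0,-0.0298,0.0163,0,0],[0,0,0,-0.0298,0.0163,0,0],[0,0,0,-0.0298,0.0163,0,0],[0,0,0,-0.0298,0.0163,0,0]]]'
python3 -m crank '[[[0,0,0,0,0,0,0],[0,0,0,0,0,0,0],[0,0,0,0,0,0,0],[0,0,0,0,0,0,0],[0,0,0,0,0,0,0],[0,0,0,0,0,0,0],[0,0,0,0,0,0,0],[0,0,0,0,0,0,0],[0,0,0,0,0,0,0],[0,0,0,0,0,0,0]]]'
```

```text
time: 35.8
eef_pos: [0.5286, -0.0806, 0.384]
tcp_rot: [[-0.403, 0.915, -0.001], [0.915, 0.403, -0.0], [0.0, -0.001, -1.0]]
ft_force: [-0.6, 0.6, 0.5]
gripper_width: 0.0426
grip_force: 0.0
time: 36.63
eef_pos: [0.7029, -0.2912, 0.3831]
tcp_rot: [[-0.19, 0.982, -0.002], [0.982, 0.19, 0.001], [0.001, -0.002, -1.0]]
ft_force: [0.8, 1.0, 0.8]
gripper_width: 0.0429
grip_force: 0.0
time: 37.47
eef_pos: [0.7021, -0.2898, 0.3848]
tcp_rot: [[-0.19, 0.982, 0.0], [0.982, 0.19, -0.0], [-0.0, 0.0, -1.0]]
ft_force: [-0.4, 1.2, -0.3]
gripper_width: 0.0427
grip_force: 0.0
```

```bash
python3 -m crank '[[[0,0,0,0,0,0.035,0],[0,0,0,0,0,0.035,0],[0,0,0,0,0,0.026,0],[0,0,0,0,0,0,0],[0,0,0,0,0,0,0.3],[0,0,0,0,0,0,0.8],[0,0,0,0,0,0,1],[0,0,0,0,0,0,1],[0,0,0,0,0,0,1],[0,0,0,0,0,0,1]]]' 40
python3 -m crank '[[[0,0,0,0,-0.0217,-0.0029,1],[0,0,0,0,-0.0219,-0.0011,1],[0,0,0,0,-0.0219,0.0008,1],[0,0,0,0,-0.0217,0.0027,1],[0,0,0,0,-0.0214,0.0045,1],[0,0,0,0,-0.0210,0.0063,1],[0,0,0,0,-0.0204,0.0081,1],[0,0,0,0,-0.0196,0.0098,1],[0,0,0,0,-0.0187,0.0114,1],[0,0,0,0,-0.0177,0.0129,1]]]'
```

```text
time: 38.3
eef_pos: [0.7027, -0.2905, 0.2914]
tcp_rot: [[-0.19, 0.982, 0.003], [0.982, 0.19, -0.001], [-0.002, 0.003, -1.0]]
ft_force: [0.1, 0.4, 8.2]
gripper_width: 0.0099
grip_force: 39.4
time: 39.13
eef_pos: [0.4995, -0.3292, 0.2377]
tcp_rot: [[-0.19, 0.982, 0.003], [0.982, 0.19, 0.001], [-0.0, 0.003, -1.0]]
ft_force: [3.3, 3.2, 0.4]
gripper_width: 0.0097
grip_force: 43.4
```

```bash
python3 -m crank '[[[0,0,0,0,-0.0165,0.0144,1],[0,0,0,0,-0.0152,0.0157,1],[0,0,0,0,-0.0138,0.0170,1],[0,0,0,0,-0.0123,0.0181,1],[0,0,0,0,-0.0108,0.0191,1],[0,0,0,0,-0.0091,0.0199,1],[0,0,0,0,-0.0074,0.0206,1],[0,0,0,0,-0.0056,0.0212,1],[0,0,0,0,-0.0038,0.0216,1],[0,0,0,0,-0.0015,0.015,1]]]'
python3 -m crank '[[[0,0,0,0,0,0.004,1],[0,0,0,0,0,0.003,1],[0,0,0,0,0,0.001,1],[0,0,0,0,0,0,1],[0,0,0,0,0,0,1],[0,0,0,0,0,0,1],[0,0,0,0,0,0,1],[0,0,0,0,0,0,1],[0,0,0,0,0,0,1],[0,0,0,0,0,0,1]]]'
```

```text
time: 39.97
eef_pos: [0.4041, -0.3473, 0.0528]
tcp_rot: [[-0.189, 0.982, -0.001], [0.982, 0.189, 0.002], [0.002, -0.001, -1.0]]
ft_force: [-12.0, 3.5, 2.3]
gripper_width: 0.0099
grip_force: 48.1
time: 40.8
eef_pos: [0.4037, -0.3474, 0.0457]
tcp_rot: [[-0.188, 0.982, -0.002], [0.982, 0.188, 0.002], [0.002, -0.002, -1.0]]
ft_force: [-14.6, 2.3, -3.3]
gripper_width: 0.0102
grip_force: 47.5
```

```bash
python3 -m crank '[[[0,0,0,0,0,0.002,1],[0,0,0,0,0,0.002,1],[0,0,0,0,0,0,1],[0,0,0,0,0,0,1],[0,0,0,0,0,0,1],[0,0,0,0,0,0,1],[0,0,0,0,0,0,1],[0,0,0,0,0,0,1],[0,0,0,0,0,0,1],[0,0,0,0,0,0,1]]]'
```

```text
time: 41.63
eef_pos: [0.4036, -0.3475, 0.0428]
tcp_rot: [[-0.188, 0.982, -0.002], [0.982, 0.188, 0.002], [0.003, -0.001, -1.0]]
ft_force: [-22.5, 10.7, 27.1]
gripper_width: 0.01
grip_force: 51.3
```

```bash
python3 -m crank '[[[0,0,0,0,0,-0.003,1],[0,0,0,0,0,0,0.6],[0,0,0,0,0,0,0.3],[0,0,0,0,0,0,0.2],[0,0,0,0,0,-0.02,0.2],[0,0,0,0,0,-0.037,0.2],[0,0,0,0,0,-0.037,0.2],[0,0,0,0,0,-0.037,0.2],[0,0,0,0,0,-0.037,0.2],[0,0,0,0,0,-0.037,0.2]]]'
python3 -m crank '[[[0,0,0,0.0268,0.0285,0,1],[0,0,0,0.0268,0.0285,0,1],[0,0,0,0.0268,0.0285,0,1],[0,0,0,0.0268,0.0285,0,1],[0,0,0,0.0268,0.0285,0,1],[0,0,0,0.0268,0.0285,0,1],[0,0,0,0.0268,0.0285,0,1],[0,0,0,0.0268,0.0285,0,1],[0,0,0,0.0268,0.0285,0,1],[0,0,0,0.0268,0.0285,0,1]]]'
python3 -m crank '[[[0,0,0,0.0268,0.0285,0,1],[0,0,0,0.0268,0.0285,0,1],[0,0,0,0.0268,0.0285,0,1],[0,0,0,0,0,0,1],[0,0,0,0,0,0,1],[0,0,0,0,0,0,1],[0,0,0,0,0,0,1],[0,0,0,0,0,0,1],[0,0,0,0,0,0,1],[0,0,0,0,0,0,1]]]'
python3 - <<'E'
from heels import *
w=cam('wrist');t=cam('top');s=cam('scene')
cv2.imwrite('pics/a7.png',np.vstack([np.hstack([cv2.resize(w['frame'],(400,250)),cv2.resize(t['frame'],(400,250))]),np.hstack([s['frame'][140:300,120:520],cv2.resize(t['frame'][160:270,400:520],(400,275))[:160]])])[:,:,::-1])
try:
    ct=blob(w,(45,100,60),(75,255,255),(200,50,450,350));c=cv2.minEnclosingCircle(ct.astype(np.float32));print(c,ray(w,c[0],.02),ray(w,c[0],.03),rect(w,ct,.02))
except Exception as e: print(e)
E
```

```text
time: 42.47
eef_pos: [0.4055, -0.3475, 0.2519]
tcp_rot: [[-0.19, 0.982, 0.001], [0.982, 0.19, -0.0], [-0.001, 0.001, -1.0]]
ft_force: [0.4, 0.6, 0.0]
gripper_width: 0.0343
grip_force: 0.0
time: 43.3
eef_pos: [0.6357, -0.028, 0.2501]
tcp_rot: [[-0.191, 0.982, 0.001], [0.982, 0.191, 0.0], [0.0, 0.001, -1.0]]
ft_force: [0.3, -0.8, 0.1]
gripper_width: 0.0003
grip_force: 0.0
time: 44.13
eef_pos: [0.703, 0.0646, 0.25]
tcp_rot: [[-0.189, 0.982, 0.0], [0.982, 0.189, 0.0], [0.0, 0.0, -1.0]]
ft_force: [-0.4, 0.7, 0.6]
gripper_width: -0.0001
grip_force: 0.0
((315.3166198730469, 164.18194580078125), 15.45374870300293) [[0.70101862 0.06439839 0.02      ]] [[0.7006559  0.06657681 0.03      ]] (array([700.8,  63.7]), array([33.8, 33.2]), 11.0)
```

View pics/a7.png

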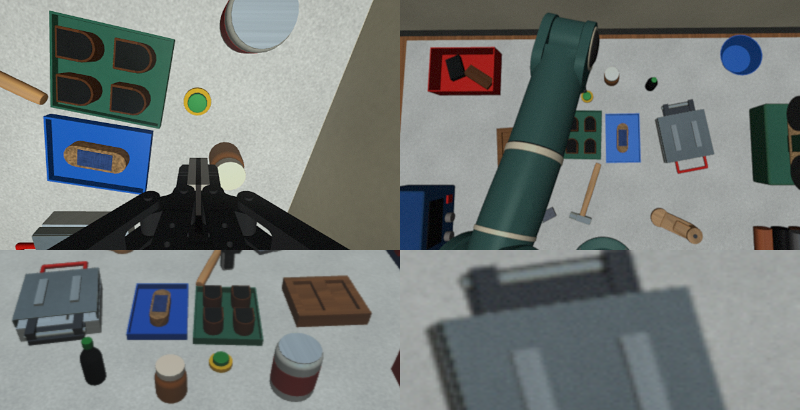

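The cover is shut, the pieces are unchanged in their trays and the button at (197,101) is under the tool. I now press it.

```bash
python3 -m crank '[[[0,0,0,0,-0.002,0.035,1],[0,0,0,0,0,0.035,1],[0,0,0,0,0,0.035,1],[0,0,0,0,0,0.035,1],[0,0,0,0,0,0.035,1],[0,0,0,0,0,0.03,1],[0,0,0,0,0,0.01,1],[0,0,0,0,0,0,1],[0,0,0,0,0,0,1],[0,0,0,0,0,0,1]]]'
python3 -m crank '[[[0,0,0,0,0,0.003,1],[0,0,0,0,0,0.003,1],[0,0,0,0,0,0.003,1],[0,0,0,0,0,0.003,1],[0,0,0,0,0,0,1],[0,0,0,0,0,0,1],[0,0,0,0,0,0,1],[0,0,0,0,0,0,1],[0,0,0,0,0,0,1],[0,0,0,0,0,0,1]]]'
```

```text
time: 45.12
eef_pos: [0.7024, 0.0646, 0.037]
tcp_rot: [[-0.19, 0.982, 0.003], [0.982, 0.19, 0.0], [-0.0, 0.003, -1.0]]
ft_force: [1.2, -0.3, 0.8]
gripper_width: -0.0001
grip_force: 0.0
time: 45.95
eef_pos: [0.7012, 0.0648, 0.0227]
tcp_rot: [[-0.19, 0.982, 0.0], [0.982, 0.19, 0.0], [-0.0, 0.0, -1.0]]
ft_force: [-0.8, 1.4, 1.9]
gripper_width: 0.0001
grip_force: 0.8
```

```bash
for i in 1; do python3 -m crank '[[[0,0,0,0,0,0.002,1],[0,0,0,0,0,0.002,1],[0,0,0,0,0,0,1],[0,0,0,0,0,0,1],[0,0,0,0,0,0,1],[0,0,0,0,0,0,1],[0,0,0,0,0,0,1],[0,0,0,0,0,0,1],[0,0,0,0,0,0,1],[0,0,0,0,0,0,1]]]'
python3 -m crank '[[[0,0,0,0,0,0.002,1],[0,0,0,0,0,0.001,1],[0,0,0,0,0,0,1],[0,0,0,0,0,0,1],[0,0,0,0,0,0,1],[0,0,0,0,0,0,1],[0,0,0,0,0,0,1],[0,0,0,0,0,0,1],[0,0,0,0,0,0,1],[0,0,0,0,0,0,1]]]'; done
```

```text
time: 46.78
eef_pos: [0.7013, 0.0647, 0.0187]
tcp_rot: [[-0.19, 0.982, 0.0], [0.982, 0.19, -0.0], [-0.0, 0.0, -1.0]]
ft_force: [1.3, 1.5, 4.2]
gripper_width: -0.0
grip_force: 1.8
time: 47.62
eef_pos: [0.7014, 0.0647, 0.016]
tcp_rot: [[-0.19, 0.982, 0.0], [0.982, 0.19, 0.0], [0.0, 0.0, -1.0]]
ft_force: [-1.6, 1.2, 11.3]
gripper_width: -0.0
grip_force: 5.8
```

```bash
python3 -m crank '[[[0,0,0,0,0,0.002,1],[0,0,0,0,0,0,1],[0,0,0,0,0,0,1],[0,0,0,0,0,0,1],[0,0,0,0,0,0,1],[0,0,0,0,0,0,1],[0,0,0,0,0,0,1],[0,0,0,0,0,0,1],[0,0,0,0,0,0,1],[0,0,0,0,0,0,1]]]'
python3 -m crank '[[[0,0,0,0,0,-0.015,1],[0,0,0,0,0,-0.035,1],[0,0,0,0,0,-0.035,1],[0,0,0,0,0,-0.035,1],[0,0,0,0,0,-0.035,1],[0,0,0,0,0,-0.035,1],[0,0,0,0,0,-0.035,1],[0,0,0,0,0,0,1],[0,0,0,0,0,0,1],[0,0,0,0,0,0,1]]]'
python3 - <<'E'
from heels import *
w=cam('wrist');s=cam('scene')
cv2.imwrite('pics/a8.png',np.hstack([cv2.resize(w['frame'],(400,250)),s['frame'][90:340,120:520]])[:,:,::-1])
E
```

```text
time: 48.45
eef_pos: [0.7016, 0.0647, 0.0157]
tcp_rot: [[-0.19, 0.982, 0.001], [0.982, 0.19, 0.001], [0.001, 0.001, -1.0]]
ft_force: [-12.0, 1.0, 33.8]
gripper_width: 0.0001
grip_force: 16.9
time: 49.28
eef_pos: [0.7008, 0.0648, 0.2376]
tcp_rot: [[-0.19, 0.982, -0.001], [0.982, 0.19, -0.0], [0.0, -0.001, -1.0]]
ft_force: [-0.1, -0.1, -1.2]
gripper_width: 0.0002
grip_force: 0.0
```

View pics/a8.png

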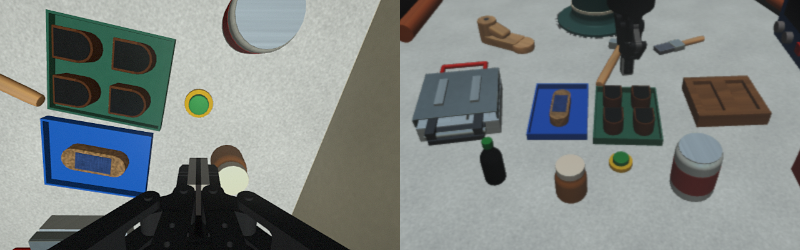

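The pieces are in their trays, the cover is shut, and the button bottomed out at 34 N with no further travel. The tin, bottle and jar are still in place.

```bash
python3 -c "
from workcell import job
print(job.job_done())"
```

```text
the job is handed in; nothing more can be done
None
```

The job is handed in at about 49 s: all four heels lie in the green tray, the one support in the blue tray, and the cover was shut before I pressed the start button fully down; the tin, bottle and jar look unmoved.

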